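Push a deep-well plate down the sampler's loading lane

TASK

Load the white deep-well plate into the sampler: straighten it up on the loading bed and push it lengthwise down the lane between the two guide rails until its leading end rests against the stop. Neither the plate nor the robot may touch a rail. Only push the plate with the fingers, never lift it or tip it, leave everything else where it stands, and take the hand away at the end.

Things in the scene. Friction and masses are not known exactly. Their poses are not given: they have to be found in the camera images.
- plate: White deep-well plate, 127.6 mm long (its x), 85.5 mm wide (its y), 44 mm high, square wells on top, flat closed sides, 0.2 to 0.4 kg, too wide to grip; slides on the bed. Origin: centre of its underside, z up. It starts on the open end of the bed before the rails, up to 25 mm off the lane's centre line and turned up to 0.2 rad.
- loader: Fixed dark blue loading bed, 10 mm thick, flat on the bench. Its x axis is the pushing direction on the lane's centre line (roughly the robot's left), y roughly towards the robot, z up; origin at the bed's underside. Bed: x = -270 to 250 mm, y = -95 to 95 mm; no rails before x = -30 mm. Beyond it a grey reader housing to x = 300 mm, 48 mm high. Plate home: its origin at x = 171 mm.
- stop_face (a point): Middle of the rubber end stop's face, at x = 235, y = 0, z = 25 mm in the loader's frame. The stop is 124 mm wide, its top 40 mm above the bench.
- rail_near: Fixed aluminium guide rail on the bed, robot's side of the lane: 265 mm long (its x), 8 mm wide, 16 mm high; its top is 26 mm above the bench, 28 mm below the plate's top. Origin: centre of its underside, at x = 102.5, y = 58, z = 10 mm in the loader's frame; it runs from x = -30 to 235 mm. The lane between the rails is 108 mm wide, 22.5 mm more than the plate.
- rail_far: The same rail on the other side of the lane, at y = -58 mm in the loader's frame.
- vial_a: Bystander: small amber capped vial, 23 mm across, 45 mm high, standing on the bed outside the far rail. Origin: centre of its underside.
- vial_b: Bystander: the same vial on the bed outside the near rail.
- jar: Bystander: capped glass jar, 60 mm across, 75 mm high, on the bench beyond the bed. Origin: centre of its underside.
- beaker: Bystander: glass beaker, 66 mm across, 85 mm high, beyond the bed. Origin: centre of its underside.
- tip_box: Bystander: grey box of pipette tips with a clear cover, 85 x 122 x 57 mm, on the bench to the right of the bed. Origin: centre of its underside.
- cover: Bystander: flat plate cover, 86 x 128 x 16 mm, on the bench to the right of the bed. Origin: centre of its underside.
- driver: Bystander: screwdriver lying on the bench beyond the bed, 160 mm long, 26 mm thick. Origin: under its middle.

How it is judged:
On the way:
1. the plate's leading end has entered the lane between the rails (x of plate in the frame of loader above -0.07 m and y of plate in the frame of loader between -0.0125 and 0.0125 m and z of plate in the frame of loader below 0.014 m), for 0.05 s.
At the end, for the whole second after the job is handed in: The plate lies flat and still on the bed between the rails, its leading end within 5 mm of the stop (x of plate in the frame of loader between 0.166 and 0.175 m and y of plate in the frame of loader between -0.0112 and 0.0112 m and z of plate in the frame of loader between 0.007 and 0.013 m and angle between the x axis of plate and the x axis of loader, either way round below 0.17 rad and angle between plate's own z axis and vertical below 0.05 rad and linear speed of plate below 0.01 m/s); the robot touches nothing.
It fails at once if something touches the near rail (contact force between rail_near and anything else above 0.3 N).
It fails at once if something touches the far rail (contact force between rail_far and anything else above 0.3 N).
It fails at once if the plate is lifted off the bed or tipped (height (world z) of plate above 0.018 m or angle between plate's own z axis and vertical above 0.12 rad).
It fails at once if a bystander is moved more than 15 mm (distance of any of vial_a, vial_b, jar, beaker, tip_box, cover, driver from where it was at the start of the episode above 0.015 m).
It also fails if it takes over 72 s, if anything falls off the work surface, if the arm or the gripper's body presses on something with over 40 N, if the wrist force passes 120 N, or if a joint passes its speed limit or range.

ROBOT

A 7-joint arm with a two-finger parallel gripper is mounted at the origin on the work surface. World frame = base frame: x ahead of the robot, y to its left, z up, the work surface at z = 0. Lengths are in m, angles in rad, forces in N, time in s.
With the tool pointing down it reaches from about 0.425 to 0.925 m from the base axis. Payload 6.8 kg.
Tool frame: the origin (TCP) lies on the centre line of the jaws, within the pads' length; the fingertips stand 19 mm ahead of it and the grasp point (between the pads) is the TCP (tcp_to_tips is the distance from the TCP to the fingertips, in m); x points along the fingers, y is the direction in which the jaws open and shut, and the axes are right-handed (so a half turn about x gives the same grasp; the last joint's range is limited). The gripper opens to 85 mm and grips with 20 to 120 N. Pads are 22 mm wide; open, the fingers measure 114 mm over their backs; the gripper's body (76 mm by 85 mm) begins 54 mm behind the grasp point. The pads swing forward as they close: fully open they stand 13 mm farther back than shut.
Start: joints at [-0.108, 0.477, 0.022, 1.555, -0.011, 1.109, -0.083], TCP at [0.675, 0, 0.25] pointing down, gripper open.
Joint ranges: [-2.96, 2.96], [-0.34, 2.1], [-1.41, 1.46], [0.24, 2.44], [-1.37, 4.51], [0.17, 1.92], [-2.96, 2.96]. Speed limits (rad/s): [2.39, 2.39, 3.14, 3.14, 3.14, 3.14, 3.14].

INTERFACE

Orientations are given as a unit quaternion [w, x, y, z].
In Python, from station import get_obs, read_camera, hand_in, spot_in, cut_out, tcp_to_tips gives the robot as it stands.
- The arm moves only by the shell command python3 -m jog 'ROWS' [FORCE]. ROWS is JSON, a list of rows, each an object of numbers: "gripper": the closure, from 0 (fully open) to 1 (shut); "dx", "dy", "dz": the shift along the world's x, y, z in m; "rx", "ry", "rz": the turn, a rotation vector about the world's x, y, z in degrees. In form: [{"gripper": .., "dx": .., "dy": .., "dz": .., "rx": .., "ry": .., "rz": ..}, ...]. A call has 1 to 10 rows; each row is the pose to reach, as a shift and turn from the pose commanded when the call began; what a row does not reach only later rows make up. A row lasts 1/10 s, in which the tool goes at most 50 mm and 8.59 degrees, less where a joint would pass 70% of its speed; a pose out of reach is approached as far as the arm can. A call with a gripper value outside its range is refused whole. The fingers move at their own pace and stop on an object; FORCE is the grip in N (left out, the last holds). Time passes only in rows, so rows that repeat a pose let the fingers close. It gives the time, the measured TCP pose, the force and the opening at its end, in the units of the state.
- get_obs(): the state, without advancing time (a new reading comes with each control period).
- read_camera(name): name is "scene" or "side" or "wrist"; returns a dict with "pixels" (384x512x3 uint8, blue, green, red), "range_z" (384x512 float32, m along the optical axis (not along the pixel's ray), 0 where there is no reading), "camera_matrix" (3x3 intrinsics, pixels), "cam_to_world" (4x4, takes a point from camera to world coordinates). Camera axes: x right, y down, z forward; pixel columns grow to the right and rows downward; lengths in m; the calibration is good to about 2 mm. A picture is of the moment at which its call begins.
- hand_in(): hands the job in, once; it reports no verdict.
Trained networks look in the newest picture that a camera, given by its name, has taken for a name from the list of things; names that differ only in an ending like _2 or _b are one class to them, and where a whole thing is asked for, a point or a joint stands for the part that bears it (a point fixed in the world has none). Each returns a list of dicts, best first, with "conf" (0 to 1); they miss things now and then, are a little off and sometimes report something else, mostly with a low value. They report only what shows in the picture. A call takes as long as a camera call.
- spot_in(camera, label): "box" ([centre column, centre row, width, height] in pixels, round what is visible of it).
- cut_out(camera, label): "mask" (384x512 bool, what is visible of it) and "box" ([centre column, centre row, width, height] in pixels, round what is visible of it).
The state is a dict: "t": time; "q": joint angles; "joint_vel": joint speeds; "joint_torque": joint torques, N m; "eef_pos": TCP position; "tool_rot": TCP orientation; "contact_force": force on the tool from outside, world axes, zero at the start; "torque": the same for the moment, N m; "gripper_width": opening from 0.0 (shut) to 1.0 (fully open).
Only numpy, scipy, OpenCV 4.12 (cv2) and the standard library are available. Lean on these libraries where they do the work, as an engineer would, in place of code of your own. Each camera call takes 0.05 s, during which the arm holds its last target. There are 200 camera calls.

## Working session

There is one attempt and no reset: what is moved stays moved. The work goes in short steps, Python scripts to look and compute and a shell command to move; the robot and the scene stay as the last step left them, time stands still between calls to the robot, and variables do not carry over. Pictures are saved under pics/ and viewed, about 8 in all and at most 12, crops included, and the job is handed in when it is done.

```bash
mkdir -p pics; ls; python3 - <<'E'
from station import *
import cv2,numpy as np
o=get_obs();print(o['t'],o['eef_pos'],o['tool_rot'],o['gripper_width'],tcp_to_tips)
ims=[]
for c in ['scene','side']:
    r=read_camera(c);ims.append(r['pixels']);print(c,r['cam_to_world'].round(3).tolist())
    for l in ['plate','loader','rail_near','rail_far','vial_a','tip_box','cover']:
        print(l,[(d['conf'],np.round(d['box']).tolist()) for d in spot_in(c,l)[:2]])
    np.savez(c,**r)
cv2.imwrite('pics/a.png',cv2.resize(np.vstack([ims[0],ims[1]]),(450,600)) if 0 else cv2.resize(np.hstack(ims),(800,300)))
cv2.imwrite('pics/scene.png',ims[0])
E
```

```text
pics
0.0 [ 6.74428849e-01 -4.37426634e-05  2.49323130e-01] [-0.49956933 -0.49949749 -0.50042198  0.50051032] 1.0001765177244024 0.019
scene [[-0.058, 0.731, -0.68, 1.437], [0.998, 0.042, -0.039, -0.04], [0.0, -0.681, -0.733, 0.965], [0.0, 0.0, 0.0, 1.0]]
plate [(0.65, [234.0, 193.0, 46.0, 32.0])]
loader [(0.97, [283.0, 200.0, 184.0, 60.0]), (0.46, [310.0, 213.0, 88.0, 14.0])]
rail_near [(0.87, [312.0, 184.0, 82.0, 12.0]), (0.21, [231.0, 191.0, 44.0, 33.0])]
rail_far [(0.65, [311.0, 211.0, 88.0, 18.0]), (0.52, [283.0, 198.0, 184.0, 62.0])]
vial_a [(0.66, [310.0, 211.0, 90.0, 15.0]), (0.6, [321.0, 178.0, 6.0, 8.0])]
tip_box [(0.96, [127.0, 206.0, 49.0, 31.0])]
cover [(0.72, [156.0, 165.0, 38.0, 26.0])]
side [[-0.986, -0.07, 0.149, 0.474], [-0.163, 0.525, -0.836, 0.623], [-0.02, -0.848, -0.529, 0.5], [0.0, 0.0, 0.0, 1.0]]
plate [(0.74, [332.0, 144.0, 32.0, 24.0]), (0.68, [278.0, 183.0, 48.0, 45.0])]
loader [(0.63, [253.0, 266.0, 160.0, 196.0])]
rail_near [(0.95, [296.0, 268.0, 25.0, 95.0])]
rail_far []
vial_a [(0.85, [306.0, 264.0, 17.0, 23.0]), (0.73, [230.0, 231.0, 13.0, 22.0])]
tip_box [(0.96, [270.0, 128.0, 30.0, 36.0])]
cover [(0.57, [331.0, 147.0, 30.0, 26.0])]
```

View pics/a.png

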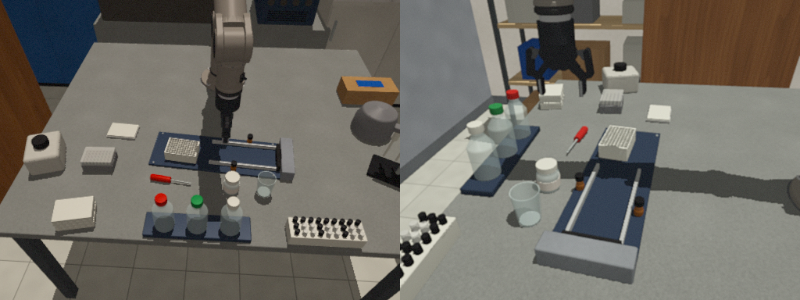

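The overview shows the plate at the open end of the bed (scene ≈ (234,193)), with the rails and the grey housing towards world +y. Next I'll get metric fits from the range data.

```bash
cat > h.py <<'E'
from station import *
import cv2,numpy as np
def cloud(r):
    z=r['range_z'].astype(float);K=r['camera_matrix'];v,u=np.mgrid[:384,:512]
    P=np.stack([(u-K[0,2])/K[0,0]*z,(v-K[1,2])/K[1,1]*z,z],-1)
    T=r['cam_to_world'];P=P@T[:3,:3].T+T[:3,3];P[z<=0]=np.nan;return P
def rect(xy):
    (c,s,a)=cv2.minAreaRect((xy*1000).astype(np.float32))
    if s[0]<s[1]: s=s[::-1];a+=90
    return np.round(c,1),np.round(s,1),round((a+90)%180-90 if True else a,2)
E
python3 - <<'E'
from h import *
r=read_camera('wrist');np.savez('wrist',**r);cv2.imwrite('pics/w0.png',r['pixels'])
print(r['cam_to_world'].round(3).tolist(),get_obs()['t'])
for c in ['scene','side','wrist']:
    r=dict(np.load(c+'.npz'));P=cloud(r);hsv=cv2.cvtColor(r['pixels'],cv2.COLOR_BGR2HSV)
    print(c,'focal',r['camera_matrix'][0,0])
    x,y,z=P[...,0],P[...,1],P[...,2]
    reg=(abs(x-.68)<.2)&(abs(y)<.45)
    spot=cut_out(c,'plate') if c=='wrist' else []
    bed=reg&(hsv[...,0]>100)&(hsv[...,0]<130)&(hsv[...,1]>90)&(z<.03)&(z>-.005)
    if bed.sum()>50:
        n,l,st,_=cv2.connectedComponentsWithStats(cv2.morphologyEx(bed.astype(np.uint8),cv2.MORPH_CLOSE,np.ones((5,5))))
        k=1+st[1:,4].argmax();m=(l==k)&bed;print('bed',rect(P[m][:,:2]),np.median(z[m]),m.sum())
    hi=reg&(z>.049)&(z<.060)&(hsv[...,1]<70)
    n,l,st,_=cv2.connectedComponentsWithStats(hi.astype(np.uint8),connectivity=8)
    for k in range(1,n):
        if st[k,4]>150: print('z54',st[k],rect(P[l==k][:,:2]),np.median(z[l==k]))
    ra=reg&(z>.021)&(z<.032)&(hsv[...,1]<80)
    n,l,st,_=cv2.connectedComponentsWithStats(ra.astype(np.uint8),connectivity=8)
    for k in range(1,n):
        if st[k,4]>60: print('rail?',st[k],rect(P[l==k][:,:2]),np.median(z[l==k]))
    for d in spot: print(d['conf'],d['box'])
E
```

```text
[[1.0, -0.001, 0.001, 0.675], [-0.0, -0.951, -0.308, 0.078], [0.001, 0.308, -0.951, 0.374], [0.0, 0.0, 0.0, 1.0]] 0.85
scene focal 404.1964056376293
bed (array([562.6, -85.8]), array([399. , 165.8]), 85.56) 0.00925865101942075 484
z54 [210 176  45  26 527] (array([ 568.1, -162.9]), array([127.7,  90.4]), 82.93) 0.05200743812539066
z54 [133 188  15  23 173] (array([ 629.9, -437.3]), array([83.1, 24.8]), -0.01) 0.05570051078430016
rail? [293 181  61   9 153] (array([508.2, 124.3]), array([192.8,  15.1]), 85.46) 0.02451784672098467
rail? [211 200  40   8  91] (array([ 608.9, -166.4]), array([123.5,   7.7]), 82.54) 0.026767112125882675
rail? [267 205  29   6  80] (array([613.6,  -9.5]), array([86.7, 11. ]), 84.39) 0.024996602921588507
rail? [303 209  54   8 145] (array([624.9, 138.1]), array([160.1,  16.1]), 84.85) 0.024917805375098023
side focal 383.10430310657637
bed (array([561.2, -38.6]), array([467.3, 162.4]), -89.98) 0.011241506738819185 3002
z54 [256 124  28   8 161] (array([ 624.8, -434.9]), array([80.2, 28.9]), -0.56) 0.057093265751844646
z54 [ 254  160   48   33 1045] (array([ 
[... 2259 characters left out ...]
ay([128.9,  62. ]), 82.91) 0.053052467303854656
rail? [ 108    0   22  198 1632] (array([502.6,  73.6]), array([235. ,   9.4]), 85.17) 0.02598754726525404
rail? [ 207    0   13  204 1422] (array([618.5,  68.7]), array([243. ,   8.5]), 85.23) 0.02634562161309764
rail? [285   6  45  46 271] (array([736.1, 164.4]), array([51.2, 31.9]), -34.65) 0.02638599630702082
rail? [393 120  28  48 200] (array([866.9,  30. ]), array([60.1, 23. ]), 87.01) 0.026635297888128434
rail? [386 200  21  36 161] (array([865.3, -73.5]), array([52.4, 17. ]), 75.86) 0.026774544981728376
rail? [156 230  61  14 226] (array([ 574.3, -100.1]), array([85.6, 11. ]), -13.77) 0.026563828374434162
0.83 [182.8, 274.4, 68.2, 92.7]
```

View pics/w0.png

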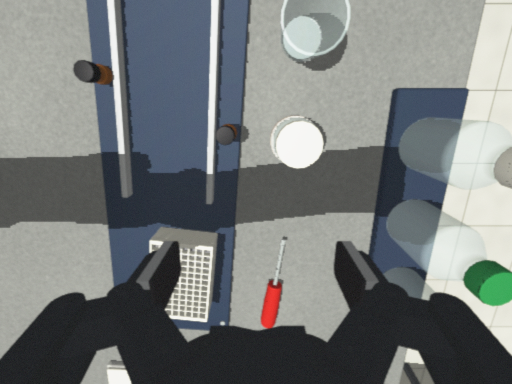

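The wrist view shows the plate at about (185,275), the rail ends at (125,195) and (210,200), and the driver at (275,285), clear of where I'll work.

All three fits agree:
- **Lane:** direction 85.2°, centre line at n ≈ 552 mm. The rails are 115.8 mm apart, as they should be.
- **Plate:** n ≈ 577, so 25 mm too far from the robot. It is turned −2.35° from the lane, at loader x ≈ −145.

My plan is to turn the jaws along the lane and push the far long side with both fingers, which straightens and centres the plate.

```bash
python3 -m jog '[{"dx":-0.031,"dy":-0.167,"rz":85.2},{"dx":-0.031,"dy":-0.167,"rz":85.2},{"dx":-0.031,"dy":-0.167,"rz":85.2},{"dx":-0.031,"dy":-0.167,"rz":85.2},{"dx":-0.031,"dy":-0.167,"rz":85.2},{"dx":-0.031,"dy":-0.167,"rz":85.2},{"dx":-0.031,"dy":-0.167,"rz":85.2},{"dx":-0.031,"dy":-0.167,"rz":85.2},{"dx":-0.031,"dy":-0.167,"rz":85.2},{"dx":-0.031,"dy":-0.167,"rz":85.2}]'
python3 -m jog '[{"dz":-0.05},{"dz":-0.1},{"dz":-0.1},{"dz":-0.1},{"dz":-0.1}]'
cat >> h.py <<'E'
def plate(cams=('scene','side'),save=None):
    X=np.array([.0837,.9965]);N=np.array([.9965,-.0837])
    for c in cams:
        r=read_camera(c);P=cloud(r);hsv=cv2.cvtColor(r['pixels'],cv2.COLOR_BGR2HSV)
        x,y,z=P[...,0],P[...,1],P[...,2];s=x*X[0]+y*X[1];n=x*N[0]+y*N[1]
        m=(z>.048)&(z<.059)&(hsv[...,1]<70)&(n>.47)&(n<.65)&(s>-.26)&(s<.262)
        k,l,st,_=cv2.connectedComponentsWithStats(m.astype(np.uint8))
        for j in range(1,k):
            if st[j,4]>150:
                Q=np.stack([s[l==j]-.032,.552-n[l==j]],1);print(c,st[j,4],'loader x,y mm',*rect(Q),'med',np.round(1000*np.median(Q,0),1))
        if save and c==cams[-1]: cv2.imwrite(save,r['pixels'])
    o=get_obs();p=o['eef_pos'];print('t',o['t'],'tcp',p.round(4),'loader',round(p[:2]@X-.032,4),round(.552-p[:2]@N,4),'F',np.round(o['contact_force'],1))
E
python3 -c "
from h import *
plate(('scene','side','wrist'),'pics/w1.png')"
```

```text
scene 611 loader x,y mm [-147.   -27.1] [128.   90.9] -2.11 med [-148.7  -28.6]
side 1083 loader x,y mm [-145.6  -24.5] [132.8  86.1] -2.46 med [-136.4  -23.7]
wrist 315 loader x,y mm [121.8  74.4] [22.7 15. ] 0.47 med [121.6  74.1]
wrist 287 loader x,y mm [ 65.1 -79.3] [21.4 21. ] -84.87 med [ 65.  -79.4]
wrist 2055 loader x,y mm [-147.2  -37.1] [128.5  61.7] -2.34 med [-155.2  -43.5]
t 1.05 tcp [ 0.675  -0.      0.2503] loader 0.0245 -0.1207 F [0.4 0.1 0.1]$[0]: bad value
$[0]: bad value
```

View pics/w1.png

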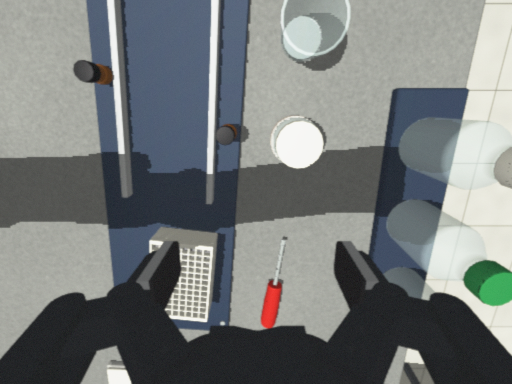

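The picture hasn't changed: both jogs were refused ("bad value"), so each row probably needs every key. I'll retry with full rows.

```bash
python3 -m jog '[{"gripper":0,"dx":-0.031,"dy":-0.167,"dz":0,"rx":0,"ry":0,"rz":8.5},{"gripper":0,"dx":-0.031,"dy":-0.167,"dz":0,"rx":0,"ry":0,"rz":17},{"gripper":0,"dx":-0.031,"dy":-0.167,"dz":0,"rx":0,"ry":0,"rz":25.5},{"gripper":0,"dx":-0.031,"dy":-0.167,"dz":0,"rx":0,"ry":0,"rz":34},{"gripper":0,"dx":-0.031,"dy":-0.167,"dz":0,"rx":0,"ry":0,"rz":42.5},{"gripper":0,"dx":-0.031,"dy":-0.167,"dz":0,"rx":0,"ry":0,"rz":51},{"gripper":0,"dx":-0.031,"dy":-0.167,"dz":0,"rx":0,"ry":0,"rz":59.5},{"gripper":0,"dx":-0.031,"dy":-0.167,"dz":0,"rx":0,"ry":0,"rz":68},{"gripper":0,"dx":-0.031,"dy":-0.167,"dz":0,"rx":0,"ry":0,"rz":76.6},{"gripper":0,"dx":-0.031,"dy":-0.167,"dz":0,"rx":0,"ry":0,"rz":85.2}]'
python3 -m jog '[{"gripper":0,"dx":0,"dy":0,"dz":-0.05,"rx":0,"ry":0,"rz":0},{"gripper":0,"dx":0,"dy":0,"dz":-0.1,"rx":0,"ry":0,"rz":0},{"gripper":0,"dx":0,"dy":0,"dz":-0.1,"rx":0,"ry":0,"rz":0},{"gripper":0,"dx":0,"dy":0,"dz":-0.1,"rx":0,"ry":0,"rz":0}]'
python3 -c "
from h import *
plate(('side','wrist'),'pics/w2.png')"
```

```text
t: 2.05
eef_pos: [0.644, -0.1671, 0.2504]
tool_rot: [0.707, 0.028, 0.707, -0.028]
contact_force: [-0.4, 0.5, 0.1]
gripper_width: 1.0
t: 2.45
eef_pos: [0.6439, -0.167, 0.1505]
tool_rot: [0.706, 0.03, 0.707, -0.03]
contact_force: [0.9, -1.3, 1.1]
gripper_width: 0.998
side 1082 loader x,y mm [-145.8  -24.4] [133.2  85.5] -2.21 med [-136.9  -23.6]
wrist 8936 loader x,y mm [-146.5  -24.4] [127.8  86. ] -2.35 med [-147.3  -19.6]
wrist 595 loader x,y mm [ 61.4 -79.3] [22.4 16.9] -78.44 med [ 60.3 -78.2]
t 2.55 tcp [ 0.646  -0.1672  0.1534] loader -0.1445 -0.1057 F [-0.5  0.1  1.7]
```

View pics/w2.png

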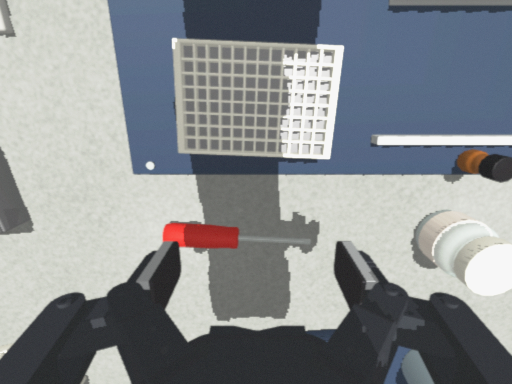

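This shows the plate straight above the fingers (top corners (175,40)–(340,155)), and the driver at (240,237), about 20 mm beyond the fingers' path. The wrist fit gives the full 127.8 × 86 mm top, y −24.4 and −2.35°, which confirms the other cameras. I'll descend and push it toward the robot.

```bash
python3 -m jog '[{"gripper":0,"dx":0,"dy":0,"dz":-0.04,"rx":0,"ry":0,"rz":0},{"gripper":0,"dx":0,"dy":0,"dz":-0.08,"rx":0,"ry":0,"rz":0},{"gripper":0,"dx":0,"dy":0,"dz":-0.11,"rx":0,"ry":0,"rz":0},{"gripper":0,"dx":0,"dy":0,"dz":-0.11,"rx":0,"ry":0,"rz":0},{"gripper":0,"dx":0,"dy":0,"dz":-0.11,"rx":0,"ry":0,"rz":0}]'
python3 -m jog '[{"gripper":0,"dx":-0.005,"dy":0.0004,"dz":0,"rx":0,"ry":0,"rz":0},{"gripper":0,"dx":-0.010,"dy":0.0008,"dz":0,"rx":0,"ry":0,"rz":0},{"gripper":0,"dx":-0.015,"dy":0.0013,"dz":0,"rx":0,"ry":0,"rz":0},{"gripper":0,"dx":-0.020,"dy":0.0017,"dz":0,"rx":0,"ry":0,"rz":0},{"gripper":0,"dx":-0.024,"dy":0.002,"dz":0,"rx":0,"ry":0,"rz":0},{"gripper":0,"dx":-0.028,"dy":0.0024,"dz":0,"rx":0,"ry":0,"rz":0},{"gripper":0,"dx":-0.032,"dy":0.0027,"dz":0,"rx":0,"ry":0,"rz":0},{"gripper":0,"dx":-0.036,"dy":0.003,"dz":0,"rx":0,"ry":0,"rz":0},{"gripper":0,"dx":-0.040,"dy":0.0034,"dz":0,"rx":0,"ry":0,"rz":0},{"gripper":0,"dx":-0.040,"dy":0.0034,"dz":0,"rx":0,"ry":0,"rz":0}]'
python3 -c "
from h import *
plate(('side','scene','wrist'),'pics/w3.png')"
```

```text
t: 3.05
eef_pos: [0.6458, -0.1672, 0.0428]
tool_rot: [0.708, 0.03, 0.705, -0.03]
contact_force: [-0.2, -0.7, 1.3]
gripper_width: 1.002
t: 4.05
eef_pos: [0.6038, -0.1637, 0.0405]
tool_rot: [0.707, 0.03, 0.706, -0.03]
contact_force: [3.1, -0.4, 1.2]
gripper_width: 1.001
side 1135 loader x,y mm [-146.4  -20.2] [131.8 106.3] -0.19 med [-137.7  -10.8]
wrist 36733 loader x,y mm [-148.5  -20.5] [128.2 108.2] -0.25 med [-148.9   -7.5]
t 4.2 tcp [ 0.6038 -0.1637  0.0402] loader -0.1446 -0.0633 F [ 2.7 -0.3  1. ]
```

View pics/w3.png

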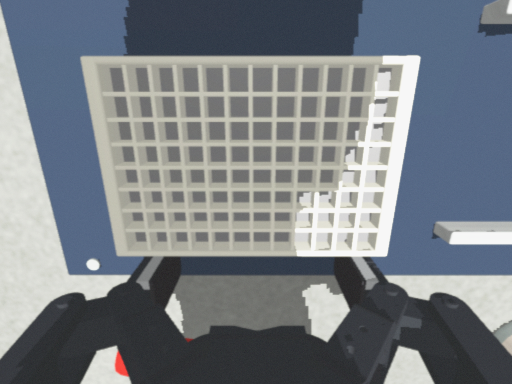

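The plate's long edge now runs parallel to the bed (rows 60 and 250 both level), −0.25° off. The fit included the fingers; from the near edge alone the plate is at y ≈ −9.5, so it needs 9.5 mm more. Then I'll back off and rise.

```bash
python3 -m jog '[{"gripper":0,"dx":-0.004,"dy":0.0003,"dz":0,"rx":0,"ry":0,"rz":0},{"gripper":0,"dx":-0.007,"dy":0.0006,"dz":0,"rx":0,"ry":0,"rz":0},{"gripper":0,"dx":-0.0095,"dy":0.0008,"dz":0,"rx":0,"ry":0,"rz":0},{"gripper":0,"dx":-0.0095,"dy":0.0008,"dz":0,"rx":0,"ry":0,"rz":0},{"gripper":0,"dx":0.01,"dy":-0.0008,"dz":0,"rx":0,"ry":0,"rz":0},{"gripper":0,"dx":0.02,"dy":-0.0017,"dz":0,"rx":0,"ry":0,"rz":0},{"gripper":0,"dx":0.02,"dy":-0.0017,"dz":0.04,"rx":0,"ry":0,"rz":0},{"gripper":0,"dx":0.02,"dy":-0.0017,"dz":0.08,"rx":0,"ry":0,"rz":0},{"gripper":0,"dx":0.02,"dy":-0.0017,"dz":0.13,"rx":0,"ry":0,"rz":0},{"gripper":0,"dx":0.02,"dy":-0.0017,"dz":0.13,"rx":0,"ry":0,"rz":0}]'
python3 -c "
from h import *
plate(('side','scene','wrist'))"
```

```text
t: 5.2
eef_pos: [0.6277, -0.1659, 0.1774]
tool_rot: [0.71, 0.029, 0.703, -0.03]
contact_force: [1.7, 0.3, 0.7]
gripper_width: 1.006
side 1090 loader x,y mm [-146.6    0.5] [133.1  85.5] 0.04 med [-138.    1.]
scene 566 loader x,y mm [-148.4   -2.6] [127.9  91.4] 0.34 med [-149.5   -4.7]
wrist 7600 loader x,y mm [-148.2    0.5] [128.2  85.8] 0.0 med [-148.4    4.6]
wrist 544 loader x,y mm [ 64.8 -78.8] [22.8 21.8] -15.85 med [ 62.2 -77.7]
t 5.35 tcp [ 0.6232 -0.1653  0.1697] loader -0.1446 -0.0828 F [ 0.   0.2 -0.7]
```

The plate is centred (y ≈ 0.5 mm, yaw ≈ 0). Now I'll turn the jaws across the lane, half close them and go behind the trailing end.

```bash
python3 -m jog '[{"gripper":0.4,"dx":-0.09,"dy":-0.093,"dz":0,"rx":0,"ry":0,"rz":-8.5},{"gripper":0.4,"dx":-0.09,"dy":-0.093,"dz":0,"rx":0,"ry":0,"rz":-17},{"gripper":0.4,"dx":-0.091,"dy":-0.093,"dz":0,"rx":0,"ry":0,"rz":-25.5},{"gripper":0.4,"dx":-0.091,"dy":-0.093,"dz":0,"rx":0,"ry":0,"rz":-34},{"gripper":0.4,"dx":-0.091,"dy":-0.093,"dz":0,"rx":0,"ry":0,"rz":-42.5},{"gripper":0.4,"dx":-0.091,"dy":-0.093,"dz":0,"rx":0,"ry":0,"rz":-51},{"gripper":0.4,"dx":-0.091,"dy":-0.093,"dz":0,"rx":0,"ry":0,"rz":-59.5},{"gripper":0.4,"dx":-0.091,"dy":-0.093,"dz":0,"rx":0,"ry":0,"rz":-68},{"gripper":0.4,"dx":-0.091,"dy":-0.093,"dz":0,"rx":0,"ry":0,"rz":-76.5},{"gripper":0.4,"dx":-0.091,"dy":-0.093,"dz":0,"rx":0,"ry":0,"rz":-85}]'
python3 -m jog '[{"gripper":0.4,"dx":0,"dy":0,"dz":0,"rx":0,"ry":0,"rz":-5},{"gripper":0.4,"dx":0,"dy":0,"dz":-0.04,"rx":0,"ry":0,"rz":-5},{"gripper":0.4,"dx":0,"dy":0,"dz":-0.06,"rx":0,"ry":0,"rz":-5},{"gripper":0.4,"dx":0,"dy":0,"dz":-0.06,"rx":0,"ry":0,"rz":-5},{"gripper":0.4,"dx":0,"dy":0,"dz":-0.06,"rx":0,"ry":0,"rz":-5}]'
python3 - <<'E'
from h import *
plate(('side','wrist'),'pics/w4.png')
from scipy.spatial.transform import Rotation as R
w=get_obs()['tool_rot'];print(R.from_quat([*w[1:],w[0]]).as_matrix().round(3))
E
```

```text
t: 6.35
eef_pos: [0.5314, -0.2578, 0.168]
tool_rot: [-0.498, -0.5, -0.501, 0.502]
contact_force: [0.1, 0.5, 0.3]
gripper_width: 0.602
t: 6.85
eef_pos: [0.532, -0.258, 0.1092]
tool_rot: [-0.478, -0.52, -0.479, 0.521]
contact_force: [-0.0, 0.1, -0.3]
gripper_width: 0.602
side 1092 loader x,y mm [-147.6    0.3] [132.9  86. ] 0.04 med [-138.1    1. ]
wrist 11284 loader x,y mm [-160.7    0.2] [103.7  86. ] 0.03 med [-152.3    0.6]
t 6.95 tcp [ 0.5334 -0.2586  0.1109] loader -0.245 -0.0012 F [-0.5 -0.1 -0.2]
[[ 0.001  0.996 -0.084]
 [-0.    -0.084 -0.996]
 [-1.     0.001  0.   ]]
```

View pics/w4.png

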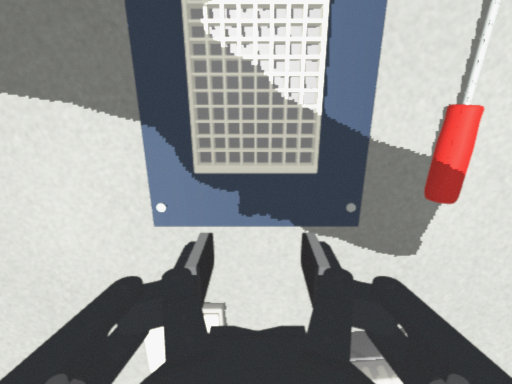

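The fingers (rows 235–310) sit square behind the trailing end (row 172), centred on the plate, jaw axis across the lane. I'll lower to about z 0.05 (tips above the rail tops) and push to just before the rails.

```bash
python3 -m jog '[{"gripper":0.4,"dx":0,"dy":0,"dz":-0.03,"rx":0,"ry":0,"rz":0},{"gripper":0.4,"dx":0,"dy":0,"dz":-0.06,"rx":0,"ry":0,"rz":0},{"gripper":0.4,"dx":0,"dy":0,"dz":-0.06,"rx":0,"ry":0,"rz":0},{"gripper":0.4,"dx":0.0008,"dy":0.01,"dz":-0.06,"rx":0,"ry":0,"rz":0},{"gripper":0.4,"dx":0.0013,"dy":0.015,"dz":-0.06,"rx":0,"ry":0,"rz":0},{"gripper":0.4,"dx":0.0017,"dy":0.02,"dz":-0.06,"rx":0,"ry":0,"rz":0},{"gripper":0.4,"dx":0.0021,"dy":0.025,"dz":-0.06,"rx":0,"ry":0,"rz":0},{"gripper":0.4,"dx":0.0026,"dy":0.031,"dz":-0.06,"rx":0,"ry":0,"rz":0},{"gripper":0.4,"dx":0.0031,"dy":0.037,"dz":-0.06,"rx":0,"ry":0,"rz":0},{"gripper":0.4,"dx":0.0036,"dy":0.043,"dz":-0.06,"rx":0,"ry":0,"rz":0}]'
python3 -m jog '[{"gripper":0.4,"dx":0.0005,"dy":0.006,"dz":0,"rx":0,"ry":0,"rz":0},{"gripper":0.4,"dx":0.001,"dy":0.012,"dz":0,"rx":0,"ry":0,"rz":0},{"gripper":0.4,"dx":0.0015,"dy":0.018,"dz":0,"rx":0,"ry":0,"rz":0},{"gripper":0.4,"dx":0.002,"dy":0.024,"dz":0,"rx":0,"ry":0,"rz":0},{"gripper":0.4,"dx":0.0023,"dy":0.027,"dz":0,"rx":0,"ry":0,"rz":0},{"gripper":0.4,"dx":0.0023,"dy":0.027,"dz":0,"rx":0,"ry":0,"rz":0}]'
python3 - <<'E'
from h import *
plate(('side','wrist'),'pics/w5.png')
E
```

```text
t: 7.95
eef_pos: [0.5373, -0.2166, 0.0514]
tool_rot: [0.479, 0.521, 0.477, -0.521]
contact_force: [-0.0, -4.9, 3.8]
gripper_width: 0.6
t: 8.55
eef_pos: [0.5388, -0.1869, 0.05]
tool_rot: [0.478, 0.52, 0.479, -0.52]
contact_force: [0.7, -1.0, 0.6]
gripper_width: 0.603
side 1272 loader x,y mm [-103.4    1.4] [144.4  85.8] 0.03 med [-90.    2.2]
wrist 25198 loader x,y mm [-120.6    1.7] [130.6  86.3] -0.1 med [-105.6    1.8]
t 8.65 tcp [ 0.5386 -0.1869  0.0498] loader -0.1732 -0.0003 F [-1.   0.1 -0.8]
```

View pics/w5.png

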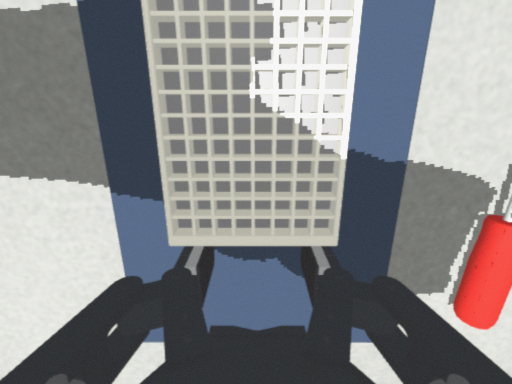

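The plate is straight (0°, y ≈ 1.5 mm) with its leading end at the rail mouth, and both fingers are on its trailing end (row 245). I'll push on.

```bash
python3 -m jog '[{"gripper":0.4,"dx":0.0006,"dy":0.006,"dz":0,"rx":0,"ry":0,"rz":0},{"gripper":0.4,"dx":0.0014,"dy":0.015,"dz":0,"rx":0,"ry":0,"rz":0},{"gripper":0.4,"dx":0.0024,"dy":0.025,"dz":0,"rx":0,"ry":0,"rz":0},{"gripper":0.4,"dx":0.0033,"dy":0.036,"dz":0,"rx":0,"ry":0,"rz":0},{"gripper":0.4,"dx":0.0043,"dy":0.047,"dz":0,"rx":0,"ry":0,"rz":0},{"gripper":0.4,"dx":0.0053,"dy":0.058,"dz":0,"rx":0,"ry":0,"rz":0},{"gripper":0.4,"dx":0.0063,"dy":0.069,"dz":0,"rx":0,"ry":0,"rz":0},{"gripper":0.4,"dx":0.0073,"dy":0.08,"dz":0,"rx":0,"ry":0,"rz":0},{"gripper":0.4,"dx":0.0083,"dy":0.091,"dz":0,"rx":0,"ry":0,"rz":0},{"gripper":0.4,"dx":0.009,"dy":0.1,"dz":0,"rx":0,"ry":0,"rz":0}]'
python3 - <<'E'
from h import *
plate(('side','wrist','scene'))
E
```

```text
t: 9.65
eef_pos: [0.548, -0.0871, 0.0503]
tool_rot: [0.479, 0.52, 0.479, -0.52]
contact_force: [-0.1, -1.8, -0.5]
gripper_width: 0.603
side 1679 loader x,y mm [-0.6  0.5] [136.9  85.8] 0.01 med [10.7  1.2]
wrist 25352 loader x,y mm [-18.5   0.5] [130.1  86.2] 0.17 med [-4.3  0.6]
scene 609 loader x,y mm [-9.2 -1.8] [150.5  91.5] 0.78 med [ 1.6 -4.9]
t 9.8 tcp [ 0.5482 -0.0871  0.0504] loader -0.0729 -0.0016 F [ 0.2 -0.8 -0.2]
```

```bash
python3 -m jog '[{"gripper":0.4,"dx":0.0005,"dy":0.006,"dz":0,"rx":0,"ry":0,"rz":0},{"gripper":0.4,"dx":0.0013,"dy":0.015,"dz":0,"rx":0,"ry":0,"rz":0},{"gripper":0.4,"dx":0.0021,"dy":0.025,"dz":0,"rx":0,"ry":0,"rz":0},{"gripper":0.4,"dx":0.003,"dy":0.036,"dz":0,"rx":0,"ry":0,"rz":0},{"gripper":0.4,"dx":0.0039,"dy":0.047,"dz":0,"rx":0,"ry":0,"rz":0},{"gripper":0.4,"dx":0.0049,"dy":0.058,"dz":0,"rx":0,"ry":0,"rz":0},{"gripper":0.4,"dx":0.0059,"dy":0.07,"dz":0,"rx":0,"ry":0,"rz":0},{"gripper":0.4,"dx":0.0069,"dy":0.082,"dz":0,"rx":0,"ry":0,"rz":0},{"gripper":0.4,"dx":0.0079,"dy":0.094,"dz":0,"rx":0,"ry":0,"rz":0},{"gripper":0.4,"dx":0.0088,"dy":0.105,"dz":0,"rx":0,"ry":0,"rz":0}]'
python3 -m jog '[{"gripper":0.4,"dx":0.0007,"dy":0.008,"dz":0,"rx":0,"ry":0,"rz":0},{"gripper":0.4,"dx":0.0013,"dy":0.016,"dz":0,"rx":0,"ry":0,"rz":0},{"gripper":0.4,"dx":0.002,"dy":0.024,"dz":0,"rx":0,"ry":0,"rz":0},{"gripper":0.4,"dx":0.0025,"dy":0.03,"dz":0,"rx":0,"ry":0,"rz":0},{"gripper":0.4,"dx":0.003,"dy":0.036,"dz":0,"rx":0,"ry":0,"rz":0},{"gripper":0.4,"dx":0.0035,"dy":0.042,"dz":0,"rx":0,"ry":0,"rz":0},{"gripper":0.4,"dx":0.0039,"dy":0.046,"dz":0,"rx":0,"ry":0,"rz":0},{"gripper":0.4,"dx":0.0042,"dy":0.05,"dz":0,"rx":0,"ry":0,"rz":0},{"gripper":0.4,"dx":0.0042,"dy":0.05,"dz":0,"rx":0,"ry":0,"rz":0}]'
python3 - <<'E'
from h import *
plate(('scene','side','wrist'),'pics/w6.png')
r=read_camera('side');cv2.imwrite('pics/s6.png',cv2.resize(r['pixels'][140:384,130:350],None,fx=2,fy=2))
E
```

```text
t: 10.8
eef_pos: [0.5568, 0.0177, 0.0504]
tool_rot: [0.479, 0.521, 0.479, -0.521]
contact_force: [-1.1, -6.0, 3.4]
gripper_width: 0.598
t: 11.7
eef_pos: [0.5609, 0.0677, 0.0502]
tool_rot: [0.479, 0.521, 0.479, -0.52]
contact_force: [0.1, -1.6, 1.2]
gripper_width: 0.599
scene 587 loader x,y mm [156.7  -1.3] [127.5  91.8] -0.92 med [159.   -4.4]
side 2591 loader x,y mm [149.4   0.6] [145.9  86.1] 0.22 med [161.8   1.3]
wrist 25403 loader x,y mm [135.2   0.7] [130.3  86.2] -0.17 med [150.3   0.8]
wrist 1480 loader x,y mm [122.   74.7] [22.5 14.6] -0.28 med [123.2  74.7]
wrist 520 loader x,y mm [ 70.9 -80.8] [22. 10.] 65.05 med [ 73.4 -80.4]
t 11.85 tcp [0.5607 0.0677 0.05  ] loader 0.0824 -0.0011 F [-0.4 -0.5 -0.1]
```

View pics/s6.png

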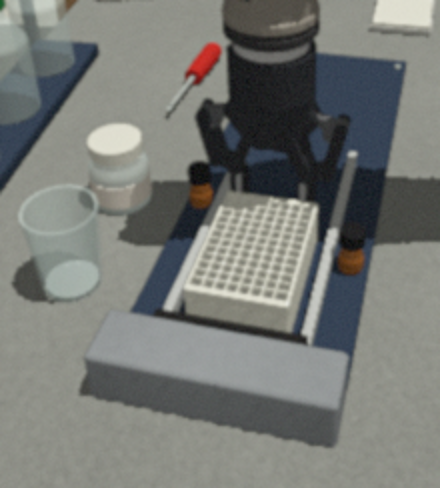

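The plate sits straight between the rails with a gap to the stop (around (235,325) in the crop). It has about 12 mm to go, so I'll creep until the force rises.

```bash
python3 -m jog '[{"gripper":0.4,"dx":0.0003,"dy":0.003,"dz":0,"rx":0,"ry":0,"rz":0},{"gripper":0.4,"dx":0.0005,"dy":0.006,"dz":0,"rx":0,"ry":0,"rz":0},{"gripper":0.4,"dx":0.0007,"dy":0.008,"dz":0,"rx":0,"ry":0,"rz":0},{"gripper":0.4,"dx":0.0008,"dy":0.01,"dz":0,"rx":0,"ry":0,"rz":0}]'
python3 -m jog '[{"gripper":0.4,"dx":0.0001,"dy":0.001,"dz":0,"rx":0,"ry":0,"rz":0},{"gripper":0.4,"dx":0.0001,"dy":0.001,"dz":0,"rx":0,"ry":0,"rz":0}]'
python3 -c "
from h import *
plate(('scene','side'))"
```

```text
t: 12.3
eef_pos: [0.5615, 0.077, 0.0501]
tool_rot: [-0.479, -0.52, -0.479, 0.521]
contact_force: [-0.4, -2.2, -0.8]
gripper_width: 0.601
t: 12.5
eef_pos: [0.5618, 0.0782, 0.0503]
tool_rot: [0.479, 0.521, 0.479, -0.52]
contact_force: [-1.0, -0.3, -0.7]
gripper_width: 0.599
scene 601 loader x,y mm [156.5  -2. ] [146.5  91.9] -0.4 med [170.7  -7.8]
side 2486 loader x,y mm [156.9   0.6] [146.2  85.6] -0.0 med [168.6   1.1]
t 12.6 tcp [0.562  0.0782 0.0504] loader 0.0929 -0.0015 F [0.6 1.1 0.1]
```

```bash
for i in 1 2 ; do python3 -m jog '[{"gripper":0.4,"dx":0.0001,"dy":0.001,"dz":0,"rx":0,"ry":0,"rz":0},{"gripper":0.4,"dx":0.0002,"dy":0.002,"dz":0,"rx":0,"ry":0,"rz":0},{"gripper":0.4,"dx":0.0002,"dy":0.002,"dz":0,"rx":0,"ry":0,"rz":0}]' | grep -E 'eef|force'; done
python3 -c "
from h import *
plate(('side',))"
```

```text
eef_pos: [0.562, 0.0787, 0.0504]
contact_force: [0.2, -5.0, 1.8]
eef_pos: [0.562, 0.0788, 0.0504]
contact_force: [-1.5, -8.8, 4.1]
side 2457 loader x,y mm [156.3   0.4] [147.2  85.8] 0.01 med [168.7   1.2]
t 13.25 tcp [0.5621 0.0787 0.0504] loader 0.0935 -0.0015 F [-1.2 -8.7  3.6]
```

The plate is seated: 4 mm more commanded gave no motion and the force rose to 8.7 N. I'll retreat straight back, then up.

```bash
python3 -m jog '[{"gripper":0.4,"dx":-0.0004,"dy":-0.005,"dz":0,"rx":0,"ry":0,"rz":0},{"gripper":0.4,"dx":-0.0015,"dy":-0.018,"dz":0,"rx":0,"ry":0,"rz":0},{"gripper":0.4,"dx":-0.003,"dy":-0.035,"dz":0,"rx":0,"ry":0,"rz":0},{"gripper":0.4,"dx":-0.003,"dy":-0.035,"dz":0,"rx":0,"ry":0,"rz":0},{"gripper":0.4,"dx":-0.003,"dy":-0.035,"dz":0.05,"rx":0,"ry":0,"rz":0},{"gripper":0.4,"dx":-0.003,"dy":-0.035,"dz":0.1,"rx":0,"ry":0,"rz":0},{"gripper":0.4,"dx":-0.003,"dy":-0.035,"dz":0.15,"rx":0,"ry":0,"rz":0},{"gripper":0.4,"dx":-0.003,"dy":-0.035,"dz":0.15,"rx":0,"ry":0,"rz":0}]'
python3 -c "
from h import *
plate(('scene','side','wrist'),'pics/w7.png')"
```

```text
t: 14.05
eef_pos: [0.5635, 0.0472, 0.2075]
tool_rot: [0.481, 0.525, 0.476, -0.517]
contact_force: [0.6, 0.2, 0.3]
gripper_width: 0.603
scene 623 loader x,y mm [166.2  -2. ] [126.3  92.1] -0.67 med [171.   -5.5]
side 2414 loader x,y mm [166.8   0.5] [126.2  85.4] -0.1 med [169.2   1.4]
wrist 6041 loader x,y mm [1.654e+02 1.000e-01] [123.2  85.8] -0.04 med [175.7   0.2]
wrist 323 loader x,y mm [122.   74.6] [22.1 14.7] -0.34 med [122.7  75. ]
wrist 376 loader x,y mm [ 65.1 -79. ] [21.5 21.3] 44.85 med [ 65.8 -78.2]
t 14.2 tcp [0.5589 0.0468 0.2002] loader 0.0614 -0.001 F [-0.2  0.3 -0.3]
```

View pics/w7.png

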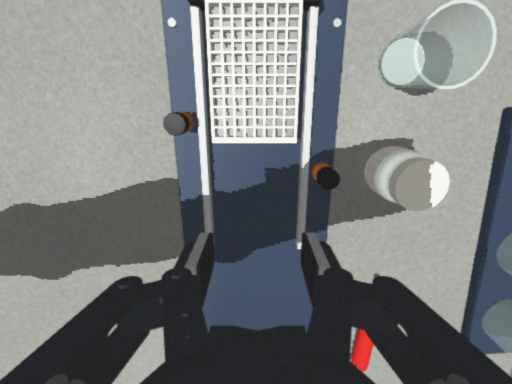

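The plate lies centred between the rails and the bystanders are in place. My fit cuts off at x = 230, though, so the leading end isn't measured. I'll check the trailing end against the rail starts (expected 137.2 mm) and look at the stop gap.

```bash
python3 - <<'E'
from h import *
X=np.array([.0837,.9965]);N=np.array([.9965,-.0837])
for c in ['wrist','side']:
    r=read_camera(c);P=cloud(r);s=P[...,:2]@X;y=.552-P[...,:2]@N;z=P[...,2]
    for nm,m in [('near',(abs(y-.058)<.003)),('far',(abs(y+.058)<.003))]:
        q=s[m&(z>.02)&(z<.032)&(s>-.06)&(s<.3)];print(c,nm,np.percentile(q,[0,.5,99.5,100]).round(4)-.032)
    q=s[(abs(y)<.038)&(z>.048)&(z<.06)&(s<.31)&(s>.08)];print(' plate top',np.sort(q)[[3,-4]]-.032)
    q=s[(abs(y)<.04)&(z>.034)&(z<.044)&(s>.24)];print(' stop top',np.percentile(q,[1,50,99])-.032 if len(q) else None)
    q=s[(abs(y)<.08)&(z>.044)&(z<.052)&(s>.275)];print(' housing top',np.percentile(q,[.5,50,99.5])-.032 if len(q) else None)
cv2.imwrite('pics/s7.png',cv2.resize(r['pixels'][230:340,160:320],None,fx=4.5,fy=4.5,interpolation=cv2.INTER_CUBIC))
E
```

```text
wrist near [-0.0104 -0.0089  0.2307  0.2313]
wrist far [-0.0337 -0.0286  0.2306  0.2309]
 plate top [0.10369369 0.22593573]
 stop top [0.20915245 0.21890117 0.22508084]
 housing top None
side near [-0.0313 -0.028   0.2206  0.2222]
side far [-0.0298 -0.0276  0.2196  0.2209]
 plate top [0.10439335 0.27794881]
 stop top [0.23042831 0.24110444 0.29788268]
 housing top [0.24596224 0.27584133 0.29746329]
```

View pics/s7.png

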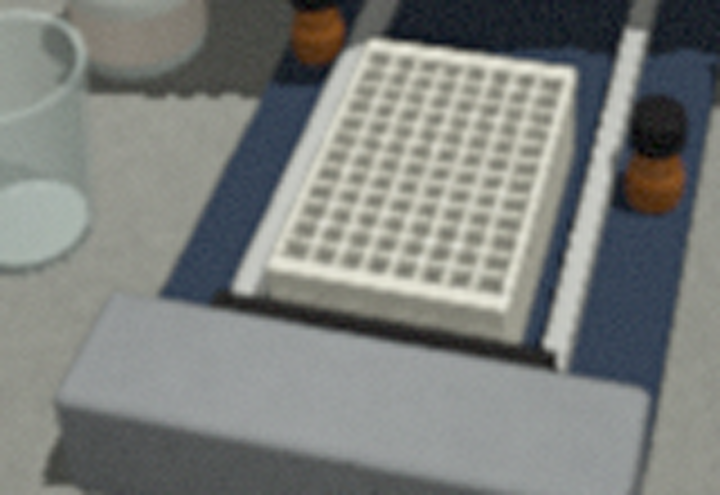

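```bash
python3 -c "
from station import *
hand_in();print(get_obs()['t'])"
```

```text
the job is handed in; nothing more can be done
the job is handed in; nothing more can be done
```

I loaded the plate against the stop and handed the job in at about 14 s of the 72 s allowed; `hand_in` gives no verdict. I squared and centred the plate with both fingers on its far long side. Then I pushed it down the lane from its trailing end, with the fingertips above the rail tops, and took the hand back and up.

**Last checks**
- **Position across the lane:** the wrist and side cameras put the plate at y ≈ 0 to 0.5 mm and within 0.1° of the lane. The scene camera, which is coarser, read −2 mm and −0.7°.
- **Seating:** 4 mm more commanded push gave no motion, and the force rose to about 9 N. The last side view shows the leading end at the stop's black edge.
- **Hand and bystanders:** the hand is clear, with about 0 N measured. The two vials still measured within about 1 mm of where they were, and the jar, beaker and driver look unmoved. I did not re-measure the other bystanders.

**What disagreed**
- **Position along the lane:** the absolute x came out at 167.5 mm, against a home of 171 mm. My frame's origin reads about 2 to 4 mm low: the housing end measured 297.5 instead of 300, and the rail end 231 instead of 235. Correcting for that puts the plate at about 170 to 171 mm.
- **Direct stop gap:** I could not measure it, because the stop-top points in the cloud were too scattered.
- **First moves:** my first two move commands were refused for missing row fields, and nothing moved.

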